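# Dial open the stain chest's lock and hold it up by the shackle

## Task

Open the combination lock standing in the green holder: leaving it in the holder, turn its black clicking dial until the white line on it clicks home at the orange mark, then pull the shackle up until it is fully open. Lift the open lock clear of the holder by its shackle and finish while still holding it by the shackle, upright and still in the air, about 10 cm above where it stood. Leave the mould, the tub and the knife where they are.

Things in the scene. Friction and masses are not known exactly. Their poses are not given: they have to be found in the camera images.
- lock: lock case: loose steel block 46 mm (own x) by 120 mm (own y) by 40 mm high, in the holder; black dial at its +y end, U-shaped shackle at its -y end. Lock weighs 0.5 to 0.75 kg, mostly under the shackle, so it hangs almost level. Origin: centre of the underside; z up. The orange index mark (5 by 10 mm) is on the top face between dial and shackle, 7.5 mm towards +y of the middle.
- lock_center (a point): centre of the lock's case, half-way up (20 mm above its underside)
- dial (a joint): dial angle, rad, growing anticlockwise from above. At 0 (or any whole turn, 6.28) its white line points to the orange mark (lock's own -y) and the lock is unlocked, within about 0.12. Starts at 0.8 to 5.5. No end stops, turns either way; a spring click every 30 degrees (0.52) takes about 0.06 N m to pass; one lies at the mark and centres the dial when let go.
- dial_grip (a point): point on the dial's axis at the height to grip, 63 mm above the lock's underside, 38 mm towards +y of the lock's middle. The dial is a round black knob 38 mm in diameter, from 43 to 73 mm above the underside, on a thin grey flange 45 mm across. Axes turn with the dial: the white line on it points to its -y.
- shackle (a joint): how far the shackle is pulled out of the case, in m: 0 shut, 0.020 fully open (end stop; pulling on lifts the whole lock). Unlocked, it slides with about 1 N of friction; locked, pulling it lifts the lock still shut.
- shackle_grip (a point): middle of the shackle's level top bar: square steel 9 mm by 9 mm, 41 mm long along the lock's x, so pinch it across the lock's y. 85.5 mm above the lock's underside when shut, 32 mm towards -y of the lock's middle. Two round legs 9 mm thick, 32 mm apart, run from it down into the case; 41 mm free height below the bar.
- holder: green fixed steel pocket, 59 mm by 133 mm outside, walls 5 mm thick, in which the lock stands with 1.5 mm play on each side; on a base plate 85 by 160 mm. Origin: centre of the underside on the bench; its axes lie as the lock's at the start. Its inner floor is 9 mm above the bench, its rim 26 mm above the bench.
- mould: bystander: round plaster mould, 110 mm across and 45 mm high, loose; origin at the centre of its underside
- tub: bystander: blue open plastic tub, 84 mm across and 75 mm high, loose; origin at the centre of its underside
- fettling_knife: bystander: red-handled knife lying flat, 185 mm long, 14 mm high, loose; origin on its underside near the middle
There are look-alikes about, which are no part of the job. Leave any pink or yellow look-alike of the lock alone. Of the things that look like the holder, take the one that is farthest from the robot's base at the start.

How it is judged (in metres and radians):
On the way, in this order (a step that is already met when the one before it is completed fails the run):
1. the dial stands at the mark, with the shackle still shut and the lock in its holder ((value of joint dial between -6.433 and -6.133 rad or value of joint dial between -0.15 and 0.15 rad or value of joint dial between 6.133 and 6.433 rad or value of joint dial between 12.416 and 12.716 rad) and value of joint shackle below 0.004 m and z of lock_center in the frame of holder below 0.036 m and horizontal distance between lock_center and holder below 0.006 m), for 0.2 s.
2. the shackle is pulled open (value of joint shackle above 0.016 m), for 0.1 s.
At the end, for the whole second after the job is handed in: Shackle out more than 16 mm (of 20); lock held at its shackle (grasp point within 40 mm of the bar's middle, fingers pressing over 2 N), at least 70 mm higher than it stood, upright within 20 degrees, slower than 3 cm/s, not touching the holder; still held (value of joint shackle above 0.016 m and z of lock_center in the frame of holder above 0.099 m and angle between lock's own z axis and vertical below 0.35 rad and linear speed of lock below 0.03 m/s and distance between the grasp point and shackle_grip below 0.04 m and contact force between the fingers and lock above 2 N and contact force between lock and holder below 0.2 N); the arm keeps its last pose, push and grip.
It fails at once if a bystander (mould, tub or knife) is pushed more than 30 mm (distance of any of mould, tub, fettling_knife from where it was at the start of the episode above 0.03 m).
It also fails if it takes over 61 s, if anything falls off the work surface, if the arm or the gripper's body presses on something with over 40 N, if the wrist force passes 120 N, or if a joint passes its speed limit or range.

## Robot

A 6-joint arm with a two-finger parallel gripper is mounted at the origin on the work surface. World frame = base frame: x ahead of the robot, y to its left, z up, the work surface at z = 0. Lengths are in mm, angles in rad, forces in N, time in s.
With the tool pointing down it reaches from about 275 to 750 mm from the base axis. Payload 10.2 kg.
Tool frame: the origin (TCP) lies at the very end of the fingers, on their centre line; the grasp point (between the pads) lies 19 mm behind it; z points along the fingers, y is the direction in which the jaws open and shut (so a half turn about z gives the same grasp; the last joint's range is limited). The gripper opens to 85 mm and grips with 20 to 120 N. Pads are 22 mm wide; open, the fingers measure 114 mm over their backs; the gripper's body (76 mm by 85 mm) begins 54 mm behind the grasp point. The pads swing forward as they close: fully open they stand 13 mm farther back than shut.
Start: joints at [-1.516, 0.313, 1.498, -0, 1.331, -0.223], TCP at [143.963, -504.882, 231.294] pointing down, gripper open.
Joint ranges: [-2.94, 2.94], [-0.97, 2.17], [0.19, 2.56], [-1.23, 4.37], [0.02, 3.11], [-2.88, 2.88]. Speed limits (rad/s): [2.39, 2.39, 3.01, 3.14, 3.14, 3.14].

## Interface

Orientations are given as a unit quaternion [w, x, y, z].
In Python, from rig import * gives the robot as it stands. The module is installed in compiled form; this text tells all that it offers.
- The arm moves only by the shell command python3 -m crank 'ROWS' [FORCE]. ROWS is a JSON object of lists of equal length, an entry for each row: "dp": the shift along the world's x, y, z in cm, a list of three; "delta_rot": the turn, a rotation vector about the world's x, y, z in degrees, a list of three; "claw": the closure in counts, from 0 (fully open) to 255 (shut). A call has 1 to 10 rows; each row shifts and turns the commanded pose from where the row before left it; what a row does not reach is not made up. A row lasts 1/10 s, in which the tool goes at most 50 mm and 8.59 degrees, less where a joint would pass 70% of its speed; a pose out of reach is approached as far as the arm can. A call is refused whole if a number of a shift passes 5 or a number of a turn 8.59, either way. A call with a gripper value outside its range is refused whole. The fingers move at their own pace and stop on an object; FORCE is the grip in N (left out, the last holds). Time passes only in rows, so rows that do not move let the fingers close. It gives the time, the measured TCP pose, the force and the opening at its end, in the units of the state.
- sense(): the state, without advancing time (a new reading comes with each control period).
- capture(name): name is "scene" or "top" or "wrist"; returns (picture, depth): 384x512x3 uint8, red, green, blue; 384x512 float32, mm along the optical axis (not along the pixel's ray), 0 where there is no reading.
- camera_model(name): a dict with "fx", "fy", "cx", "cy" (pixels), "cam_to_world" (4x4, takes a point from camera to world coordinates); the wrist camera has in their place "T_tool_cam" (4x4, takes a point from camera to tool coordinates, whose origin is the TCP and whose axes are the flange's). Camera axes: x right, y up, looking along -z (the intrinsics and any distortion apply to the point x, -y, -z); pixel columns grow to the right and rows downward; lengths in mm; the calibration is good to about 2 mm. The wrist camera is an equidistant fisheye: a pixel r from the principal point sees the ray r / f radians off the axis. A picture is of the moment at which its call begins: read the wrist's pose just before it. camera_model takes no time and is no camera call.
- finish_job(): hands the job in, once; it reports no verdict.
Trained networks look in the newest picture that a camera, given by its name, has taken for a name from the list of things; names that differ only in an ending like _2 or _b are one class to them, and where a whole thing is asked for, a point or a joint stands for the part that bears it (a point fixed in the world has none). Each returns a list of dicts, best first, with "p" (0 to 1); they miss things now and then, are a little off and sometimes report something else, mostly with a low value. They report only what shows in the picture. A call takes as long as a camera call. They do not tell look-alikes from the thing itself.
- boxes_of(camera, target): "centre" ([column, row] in pixels, amid what is visible of it).
- masks_of(camera, target): "region" (384x512 bool, what is visible of it) and "centre" ([column, row] in pixels, amid what is visible of it).
- pinpoint(camera, target): "centre" ([column, row] in pixels: a listed point, or the origin of a listed thing).
The state is a dict: "time_s": time; "joints": joint angles; "dq": joint speeds; "tau": joint torques, N m; "eef_pos": TCP position; "ee_rot": TCP orientation; "force": force on the tool from outside, world axes, zero at the start; "wrist_torque": the same for the moment, N m; "grip_width": opening from 0.0 (shut) to 1.0 (fully open).
Only numpy, scipy, OpenCV 4.12 (cv2) and the standard library are available. Lean on these libraries where they do the work, as an engineer would, in place of code of your own. Each camera call takes 0.05 s, during which the arm holds its last target.

## Working session

There is one attempt and no reset: what is moved stays moved. The work goes in short steps, Python scripts to look and compute and a shell command to move; the robot and the scene stay as the last step left them, time stands still between calls to the robot, and variables do not carry over. Pictures are saved under pics/ and viewed, and the job is handed in when it is done.

```bash
mkdir -p pics; ls
cat > h.py <<'E'
from rig import *
import numpy as np, cv2
from scipy.spatial.transform import Rotation as R
def save(n,im,s=1.0):
    im=cv2.cvtColor(im,cv2.COLOR_RGB2BGR)
    if s!=1: im=cv2.resize(im,None,fx=s,fy=s,interpolation=cv2.INTER_CUBIC)
    cv2.imwrite('pics/'+n,im)
def w(cam,u,v,d=None,z=None):
    m=camera_model(cam); T=np.array(m['cam_to_world'])
    r=np.array([(u-m['cx'])/m['fx'],-(v-m['cy'])/m['fy'],-1.0])
    if d is None:
        rr=T[:3,:3]@r; d=(z-T[2,3])/rr[2]
    return T[:3,:3]@(r*d)+T[:3,3]
E
python3 - <<'E'
from h import *
s=sense(); print(s)
for c in ('scene','top'):
    p,d=capture(c); save(c+'1.png',p,1.5); np.save(c+'_d.npy',d); np.save(c+'_p.npy',p)
    m=camera_model(c); print({k:np.round(v,3).tolist() for k,v in m.items() if not isinstance(v,str)})
    for t in ('lock','holder','dial_grip','shackle_grip'):
        print(c,t,[(np.round(x['centre'],1).tolist(),round(float(x['p']),2)) for x in pinpoint(c,t)])
E
```

```text
pics
{'time_s': 0.0, 'joints': array([-1.51638413e+00,  3.13485842e-01,  1.49845963e+00, -1.36666521e-05,
        1.33103977e+00, -2.23368618e-01]), 'dq': array([-0.00027493, -0.00113326,  0.00136243,  0.00152809,  0.00096565,
       -0.00066076]), 'tau': array([ 1.29836826e-04, -4.12269831e+01, -2.59739166e+01, -1.34566571e-04,
        4.09199798e-03, -1.04690400e-05]), 'eef_pos': array([ 143.95211705, -504.59288265,  230.70826359]), 'ee_rot': array([-6.94372345e-04,  9.90369757e-01,  1.38445870e-01,  5.21387900e-05]), 'force': array([ 0.47506193, -0.03052894, -0.90179816]), 'wrist_torque': array([ 0.02292642, -0.02374205,  0.01128798]), 'grip_width': 0.9948286667329557}
{'fx': 403.097, 'fy': 403.097, 'cx': 255.827, 'cy': 193.884, 'cam_to_world': [[-0.576, -0.456, 0.678, 1367.57], [0.817, -0.311, 0.486, 687.445], [-0.011, 0.834, 0.552, 857.731], [0.0, 0.0, 0.0, 1.0]]}
scene lock [([276.7, 213.0], 0.73), ([260.3, 238.9], 0.71), ([218.9, 222.9], 0.57)]
scene holder [([342.9, 217.1], 0.82), ([256.0, 245.6], 0.66), ([260.0, 238.8], 0.42)]
scene dial_grip [([280.5, 200.1], 0.61), ([271.5, 228.4], 0.54), ([217.2, 199.7], 0.53)]
scene shackle_grip [([215.3, 207.4], 0.59), ([276.3, 185.1], 0.58), ([247.4, 224.1], 0.37)]
{'fx': 372.375, 'fy': 372.375, 'cx': 262.05, 'cy': 192.68, 'cam_to_world': [[-0.017, 0.977, -0.214, 188.195], [-1.0, -0.016, 0.008, 21.411], [0.005, 0.214, 0.977, 1331.974], [0.0, 0.0, 0.0, 1.0]]}
top lock [([247.7, 221.8], 0.77), ([289.4, 181.9], 0.75), ([233.9, 173.5], 0.62)]
top holder [([189.9, 255.6], 0.89), ([234.9, 173.1], 0.69)]
top dial_grip [([225.1, 173.6], 0.64), ([295.9, 179.4], 0.51)]
top shackle_grip [([253.0, 225.7], 0.63), ([237.1, 157.1], 0.62), ([280.4, 166.6], 0.42)]
```

View pics/scene1.png

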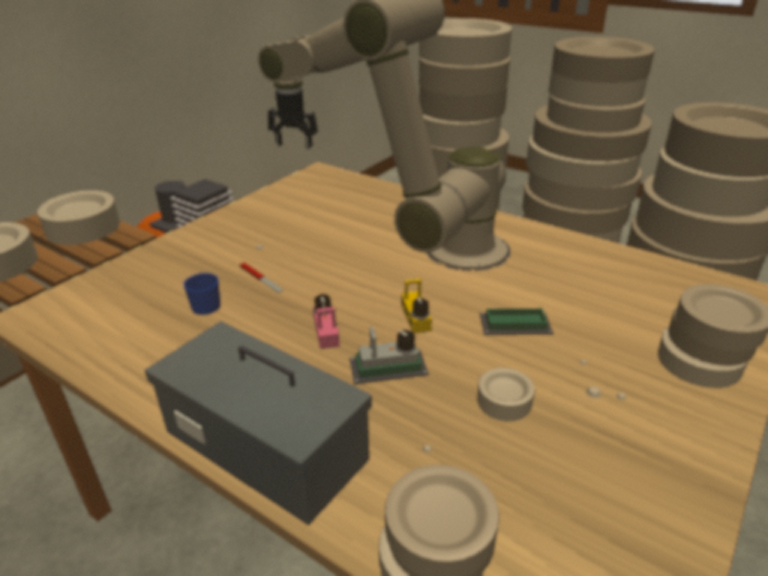

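View pics/top1.png

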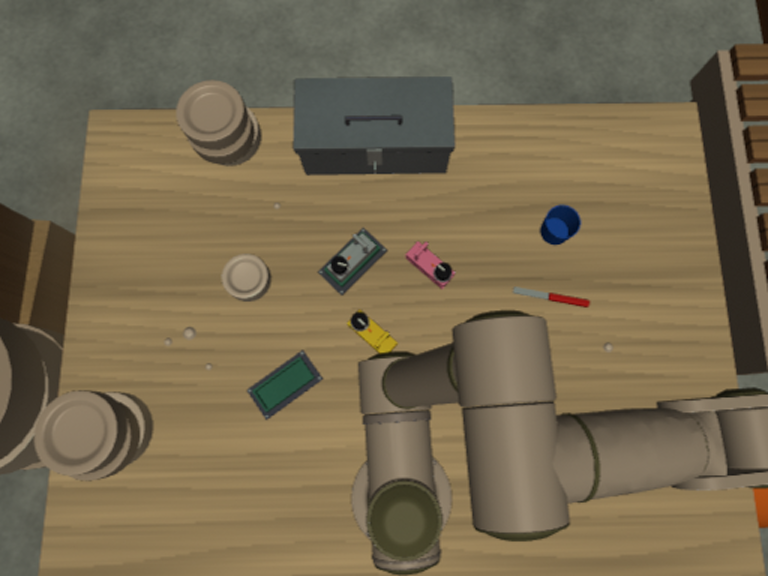

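The scene picture shows the grey lock in its holder at about (388,360) in the enlarged picture. The pink and yellow look-alikes and an empty holder stand elsewhere. In the top picture the lock is at about (353,260), again enlarged, with its dial lower left and its shackle upper right. Next I zoom in and measure.

Run:
```python
from h import *
p=np.load('top_p.npy'); d=np.load('top_d.npy')
save('topz.png',p[145:205,200:270],8)
q=np.load('scene_p.npy'); save('scz.png',q[205:260,225:295],8)
for n,(u,v),z in (('holder',(234.9,173.1),0),('holder other',(189.9,255.6),0),('dial',(226,175.5),80),('shk',(243.5,159),94.5)):
    print(n,w('top',u,v,z=z).round(1), d[int(round(v)),int(round(u))], w('top',u,v,d=d[int(round(v)),int(round(u))]).round(1))
```

```text
holder [555.4 109.1   0. ] 1327.3667 [541.7 105.8  49.8]
holder other [256.5 268.3   0. ] 1297.527 [255.7 265.3  16.4]
dial [525.2 134.8  80. ] 1293.6149 [525.1 134.7  80.4]
shk [579.5  73.   94.5] 1332.7278 [591.9  74.6  55.5]
```

View pics/topz.png

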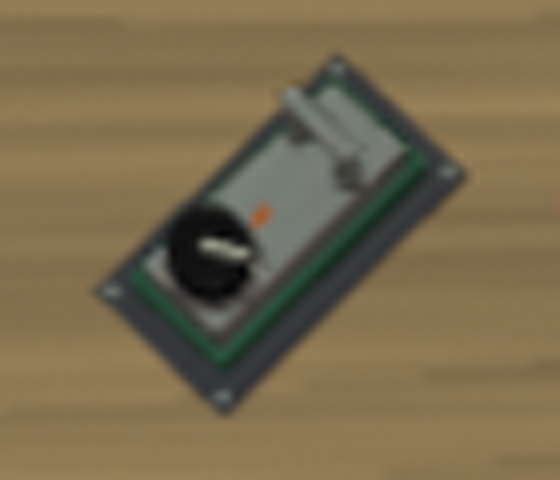

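View pics/scz.png

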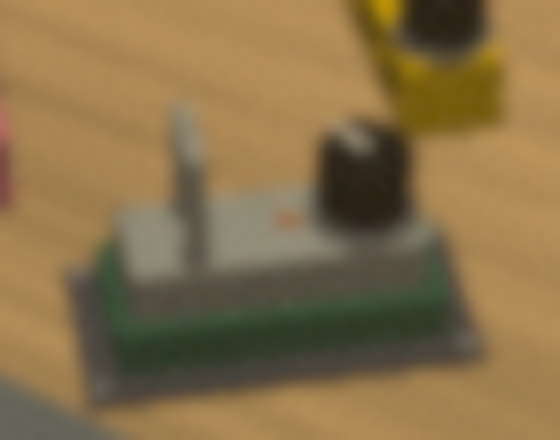

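The line runs from the middle of the dial out to the right, towards about (250,252) in the zoom, which is lower than the orange mark at (262,215). That puts the dial at roughly -50 to -60°. Next I work out the pose from the base-plate corners.

Run:
```python
from h import *
o=lambda x,y:(200+(x+.5)/8-.5,145+(y+.5)/8-.5)
C=[w('top',*o(*c),z=5)[:2] for c in ((338,54),(468,176),(225,415),(95,288))]  # plate outer corners
C=np.array(C); print(C.round(1)); c=C.mean(0)
L=((C[0]-C[3])+(C[1]-C[2]))/2; W=((C[0]-C[1])+(C[3]-C[2]))/2
print('centre',c,'L',np.linalg.norm(L),'W',np.linalg.norm(W))
my=np.degrees(np.arctan2(L[1],L[0])); print('lock -y dir',my, 'W dir+?',np.degrees(np.arctan2(W[1],W[0])))
u=L/np.linalg.norm(L)
print('dial',c-u*38,'shackle',c+u*32)
a=w('top',*o(200,243),z=82)[:2];b=w('top',*o(250,252),z=82)[:2]; print('line',a,b,np.degrees(np.arctan2(*(b-a)[::-1])))
m=w('top',*o(262,215),z=49)[:2]; print('mark',m,'exp',c-u*7.5)
s=sense(); r=R.from_quat(s['ee_rot'][[1,2,3,0]]).as_matrix(); print(r.round(3), 'jaw',np.degrees(np.arctan2(r[1,1],r[0,1])))
```

```text
[[638.   82.8]
 [577.7  23. ]
 [466.5 135.2]
 [527.  194.9]]
centre [552.3079691  108.96992999] L 157.855986478385 W 84.97580881768776
lock -y dir -45.271046351642326 W dir+? 44.73657025480254
dial [525.56532448 135.96679941] shackle [574.82809089  86.23572416]
line [526.7636446  139.58436333] [522.38125715 117.90135741] -101.42621865225685
mark [548.19044398 115.10826235] exp [547.02981556 114.29825948]
[[ 0.962  0.274  0.   ]
 [ 0.274 -0.962  0.   ]
 [ 0.    -0.    -1.   ]] jaw -74.08335732195047
```

The dial line stands at about -56° from the mark, so it is probably on the -60° click and needs +60°. Moving above the dial with the jaws about 30° off the lock's x axis.

```bash
python3 -m crank '{"dp":[[2.4,4,0],[2.4,4,0],[2.4,4,0],[2.4,4,0],[2.4,4,0],[2.4,4,0],[2.4,4,0],[2.4,4,0]],"delta_rot":[[0,0,8],[0,0,8],[0,0,8],[0,0,8],[0,0,8],[0,0,8],[0,0,8],[0,0,8]],"claw":[0,0,0,0,0,0,0,0]}' 40
python3 -m crank '{"dp":[[2.4,4,0],[2.4,4,0],[2.4,4,0],[2.4,4,0],[2.4,4,0],[2.4,4,0],[2.4,4,0],[2,4,0],[0,0,0]],"delta_rot":[[0,0,8],[0,0,8],[0,0,8],[0,0,0],[0,0,0],[0,0,0],[0,0,0],[0,0,0],[0,0,0]],"claw":[0,0,0,0,0,0,0,0,0]}'
```

```text
time_s: 1.3
eef_pos: [336.5, -183.2, 231.6]
ee_rot: [0.0, 0.765, 0.644, 0.0]
force: [0.1, -0.3, -0.2]
grip_width: 1.001
time_s: 2.2
eef_pos: [524.9, 139.0, 230.6]
ee_rot: [-0.0, 0.614, 0.789, 0.0]
force: [-0.7, 0.0, -1.0]
grip_width: 1.0
```

```bash
cat >> h.py <<'E'
def wray(u,v,s):
    m=camera_model('wrist'); T=np.array(m['T_tool_cam'])
    x,y=(u-m['cx']),(v-m['cy']); r=np.hypot(x,y); th=r/m['fx']
    k=np.sin(th)/r if r>1e-9 else 1/m['fx']
    dc=np.array([x*k,-y*k,-np.cos(th)])
    Rm=R.from_quat(s['ee_rot'][[1,2,3,0]]).as_matrix()
    o=Rm@T[:3,3]+s['eef_pos']; return o,Rm@T[:3,:3]@dc
def wz(u,v,z,s):
    o,d=wray(u,v,s); return o+d*(z-o[2])/d[2]
E
python3 - <<'E'
from h import *
s=sense(); p,d=capture('wrist'); save('w1.png',p,1.5); np.save('w1.npy',p)
print(s['joints'].round(2), {k:np.round(v,2).tolist() for k,v in camera_model('wrist').items() if not isinstance(v,str)})
for t in ('lock','holder','dial_grip','shackle_grip'):
    z=dict(lock=9,holder=0,dial_grip=72,shackle_grip=94.5)[t]
    print(t,[(np.round(x['centre'],1).tolist(),round(float(x['p']),2),wz(*x['centre'],z,s).round(1).tolist()) for x in pinpoint('wrist',t)])
E
```

```text
[ 0.04  0.35  1.44  0.    1.34 -0.21] {'fx': 297.32, 'fy': 297.32, 'cx': 255.3, 'cy': 190.63, 'T_tool_cam': [[-0.0, 0.95, 0.3, 76.58], [1.0, 0.0, 0.0, -0.04], [-0.0, 0.3, -0.95, -143.12], [0.0, 0.0, 0.0, 1.0]]}
lock [([133.9, 189.3], 0.97, [373.4, 64.7, 9.0]), ([271.2, 187.3], 0.89, [552.6, 112.4, 9.0]), ([227.4, 298.3], 0.75, [534.6, -74.5, 9.0])]
holder [([89.3, 28.3], 0.91, [256.3, 271.3, 0.0])]
dial_grip [([253.2, 176.7], 0.96, [523.2, 136.4, 72.0]), ([204.9, 334.2], 0.92, [512.1, -98.7, 72.0]), ([133.5, 185.6], 0.67, [395.3, 94.5, 72.0]), ([287.2, 238.5], 0.38, [578.1, 75.8, 72.0])]
shackle_grip [([289.6, 237.5], 0.96, [574.8, 87.8, 94.5]), ([238.4, 328.7], 0.96, [551.2, -52.8, 94.5]), ([89.7, 222.7], 0.8, [352.4, 45.1, 94.5]), ([251.6, 174.8], 0.27, [520.0, 143.6, 94.5])]
```

View pics/w1.png

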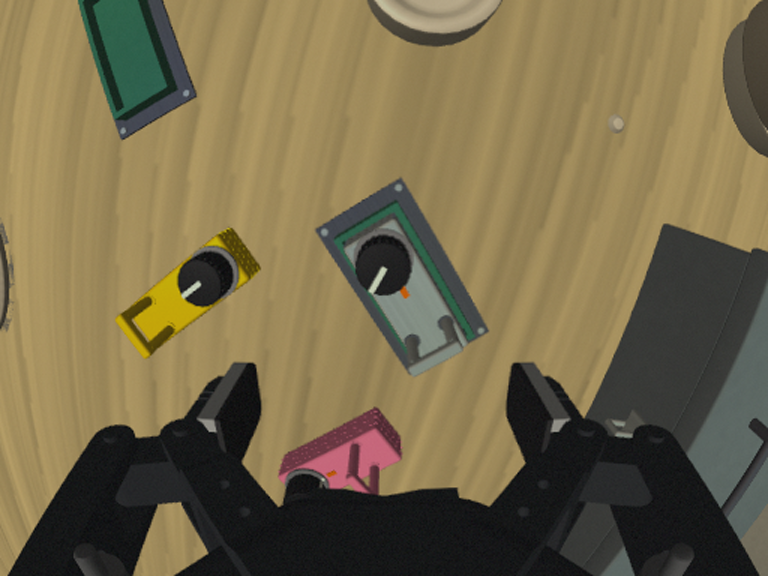

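The wrist picture shows our lock at (410,280), with the dial at (383,263), its line pointing towards (374,292), the orange mark at (404,293) and the shackle at (437,358), all in enlarged pixels. I refine the pose from these.

Run:
```python
from h import *
s=sense()
o=lambda x,y:((x+.5)/1.5-.5,(y+.5)/1.5-.5)
for n,c,z in (('cornerA',(317,230),5),('cornerB',(402,179),5),('cornerC',(489,330),5),('lineIn',(384,269),82),('lineOut',(373,292),82),('mark',(404,293),49),('dialtop',(383,263),82),('shL',(415,372),99),('shR',(464,344),99)):
    print(n,wz(*o(*c),z,s).round(1))
a,b=[wz(*o(*c),82,s) for c in ((384,269),(373,292))]; print(np.degrees(np.arctan2(*(b-a)[1::-1])))
p=np.load('w1.npy'); save('w1z.png',p[110:260,200:340],5)
```

```text
cornerA [466.7 131.6   5. ]
cornerB [526. 190.   5.]
cornerC [637.2  78.8   5. ]
lineIn [524.8 131.9  82. ]
lineOut [521.4 114.1  82. ]
mark [546.5 108.4  49. ]
dialtop [523.2 135.8  82. ]
shL [562.5  69.3  99. ]
shR [589.7  97.9  99. ]
-100.97874797242643
```

View pics/w1z.png

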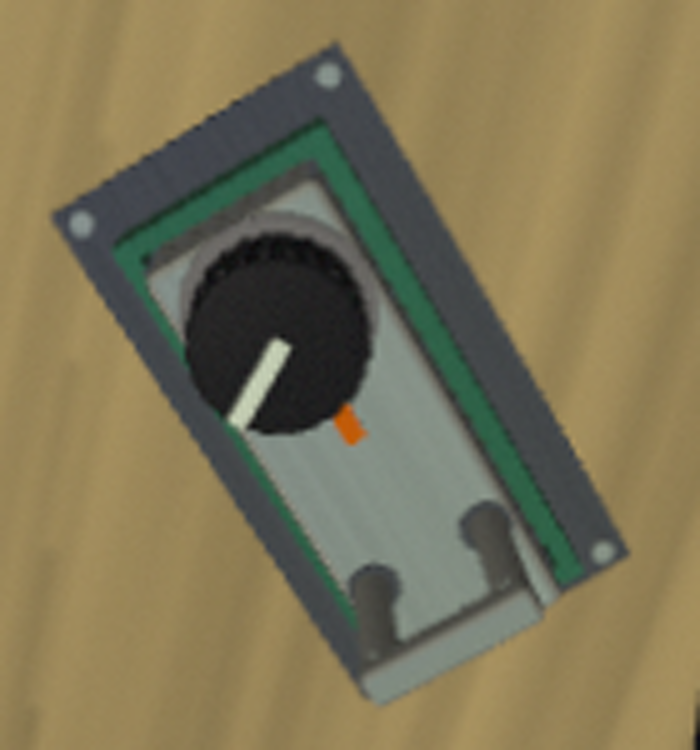

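```bash
python3 -m crank '{"dp":[[0,-0.2,-4],[0,-0.2,-4],[0,0,-4],[0,0,-3],[0,0,-1.5],[0,0,-1],[0,0,0],[0,0,0]],"delta_rot":[[0,0,0],[0,0,0],[0,0,0],[0,0,0],[0,0,0],[0,0,0],[0,0,0],[0,0,0]],"claw":[0,0,0,0,0,0,0,0]}'
python3 - <<'E'
from h import *
p,d=capture('wrist'); save('w2.png',p,1.5);p,d=capture('scene'); save('s2.png',p[130:260,170:360],4)
E
```

```text
time_s: 3.25
eef_pos: [524.5, 130.8, 57.3]
ee_rot: [0.001, 0.616, 0.787, 0.0]
force: [-0.1, 0.3, 0.7]
grip_width: 0.997
```

View pics/w2.png

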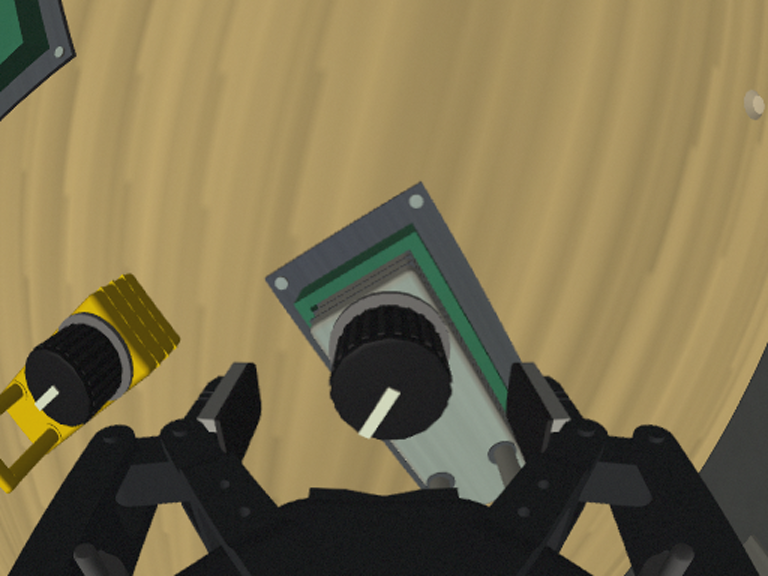

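View pics/s2.png

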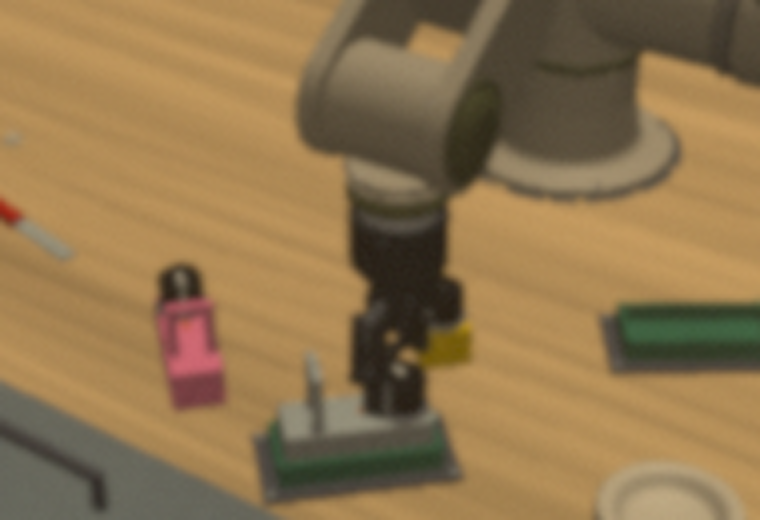

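The wrist picture shows the dial between the open fingers, with its top face at (391,381) enlarged. The scene view agrees. I check how well it is centred.

Run:
```python
from h import *
s=sense(); print(s['eef_pos'])
o=lambda x,y:((x+.5)/1.5-.5,(y+.5)/1.5-.5)
for c in ((391,381),(330,381),(452,381),(391,439)): print(c, wz(*o(*c),82,s).round(1))
print('line',[wz(*o(*c),82,s).round(1) for c in ((396,392),(366,436))])
```

```text
[524.5813115  130.96720464  57.44136977]
(391, 381) [524.5 140.7  82. ]
(330, 381) [506.5 136.2  82. ]
(452, 381) [542.7 144.9  82. ]
(391, 439) [529.9 119.3  82. ]
line [array([526.9, 137.3,  82. ]), array([521.8, 118.6,  82. ])]
```

```bash
python3 -m crank '{"dp":[[0.05,0.5,-0.1],[0,0,0],[0,0,0],[0,0,0],[0,0,0],[0,0,0],[0,0,0],[0,0,0],[0,0,0],[0,0,0]],"delta_rot":[[0,0,0],[0,0,0],[0,0,0],[0,0,0],[0,0,0],[0,0,0],[0,0,0],[0,0,0],[0,0,0],[0,0,0]],"claw":[0,0,255,255,255,255,255,255,255,255]}' 40
python3 - <<'E'
from h import *
s=sense(); print(s['force'],s['wrist_torque'],s['grip_width']*85)
p,d=capture('wrist'); save('w3.png',p,1.5)
E
```

```text
time_s: 4.35
eef_pos: [524.6, 136.1, 55.5]
ee_rot: [0.0, 0.616, 0.788, 0.0]
force: [-0.5, -0.1, 5.3]
grip_width: 0.433
[-0.47116801 -0.09155915  5.25564569] [-0.04728393  0.21103693  0.02946646] 36.84493844816918
```

View pics/w3.png

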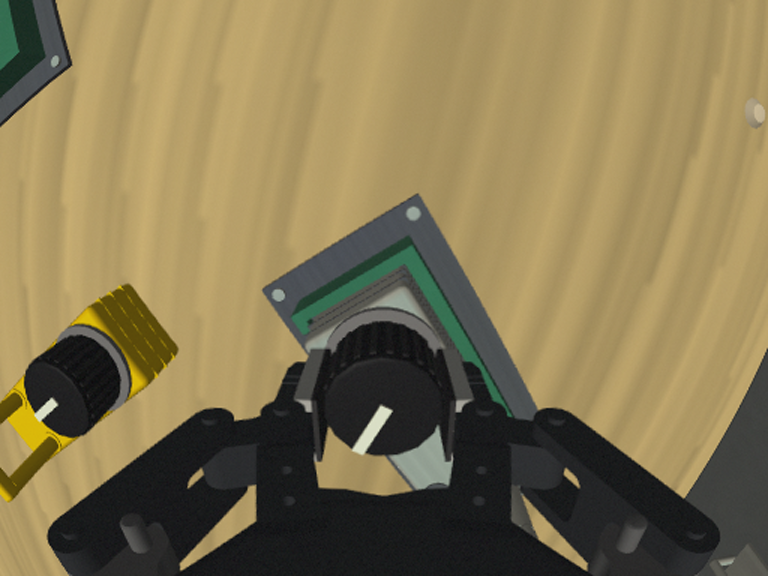

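The jaws hold the dial at about 37 mm opening. Turning +60°.

```bash
python3 -m crank '{"dp":[[0,0,0],[0,0,0],[0,0,0],[0,0,0],[0,0,0],[0,0,0],[0,0,0],[0,0,0],[0,0,0],[0,0,0]],"delta_rot":[[0,0,6],[0,0,7],[0,0,7],[0,0,7],[0,0,7],[0,0,7],[0,0,7],[0,0,6],[0,0,5],[0,0,0]],"claw":[255,255,255,255,255,255,255,255,255,255]}'
python3 - <<'E'
from h import *
s=sense(); print(s['force'],s['wrist_torque'],s['joints'].round(2))
p,d=capture('wrist'); save('w4.png',p,1.5)
E
```

```text
time_s: 5.4
eef_pos: [524.4, 135.9, 55.5]
ee_rot: [-0.0, 0.147, 0.989, -0.0]
force: [-3.1, -1.3, 6.5]
grip_width: 0.429
[-3.0674759  -1.26224745  6.52455062] [-0.20636063  0.30566568  0.11566827] [ 0.04  0.55  1.65 -0.    0.95 -1.24]
```

View pics/w4.png

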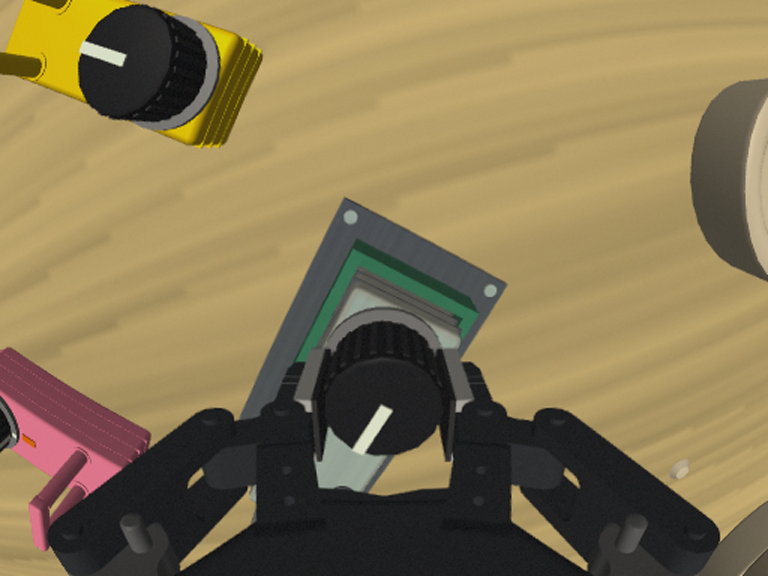

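The line now lies along the lock's long axis, towards the shackle. I release, rise and check.

```bash
python3 -m crank '{"dp":[[0,0,0],[0,0,0],[0,0,0],[0,0,0],[0,0,0],[0,0,2],[0,0,4],[0,0,4],[-1,1,4],[-1,1,3]],"delta_rot":[[0,0,0],[0,0,0],[0,0,0],[0,0,0],[0,0,0],[0,0,0],[0,0,0],[0,0,0],[0,0,0],[0,0,0]],"claw":[0,0,0,0,0,0,0,0,0,0]}'
python3 -m crank '{"dp":[[0,0,0],[0,0,0]],"delta_rot":[[0,0,0],[0,0,0]],"claw":[0,0]}'
python3 - <<'E'
from h import *
s=sense(); print(s['eef_pos'],s['force'])
p,d=capture('wrist'); save('w5.png',p,1.5); np.save('w5.npy',p)
for t in ('lock','holder','dial_grip','shackle_grip'):
    z=dict(lock=9,holder=0,dial_grip=72,shackle_grip=94.5)[t]
    print(t,[(np.round(x['centre'],1).tolist(),round(float(x['p']),2),wz(*x['centre'],z,s).round(1).tolist()) for x in pinpoint('wrist',t)])
E
```

```text
time_s: 6.45
eef_pos: [504.5, 156.3, 227.8]
ee_rot: [0.001, 0.149, 0.989, 0.0]
force: [-0.7, 0.2, -0.6]
grip_width: 0.997
time_s: 6.65
eef_pos: [504.4, 156.2, 225.2]
ee_rot: [0.0, 0.148, 0.989, 0.0]
force: [-0.8, -0.4, -0.1]
grip_width: 1.001
[504.39434281 156.1844463  225.24109271] [-0.7584458  -0.35571808 -0.10478725]
lock [([112.6, 227.8], 0.82, [531.9, -67.2, 9.0]), ([151.9, 82.7], 0.71, [368.2, 65.3, 9.0]), ([233.1, 208.1], 0.69, [553.0, 111.6, 9.0]), ([18.8, 298.6], 0.66, [617.7, -385.4, 9.0])]
holder []
dial_grip [([243.5, 199.2], 0.94, [525.4, 137.1, 72.0]), ([68.7, 236.5], 0.83, [508.4, -96.7, 72.0]), ([163.5, 95.5], 0.77, [396.4, 92.8, 72.0]), ([232.0, 205.4], 0.55, [528.4, 123.3, 72.0])]
shackle_grip [([98.1, 68.6], 0.92, [346.5, 42.4, 94.5]), ([101.7, 269.4], 0.76, [553.8, -51.9, 94.5]), ([210.3, 259.0], 0.56, [572.3, 85.4, 94.5])]
```

View pics/w5.png

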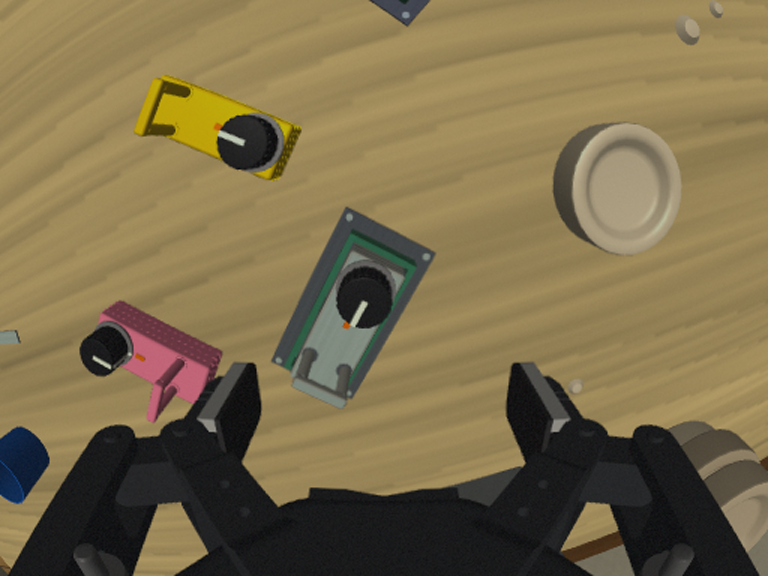

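Run:
```python
from h import *
p=np.load('w5.npy'); save('w5z.png',p[130:280,175:300],5)
```

```text
(no output)
```

View pics/w5z.png

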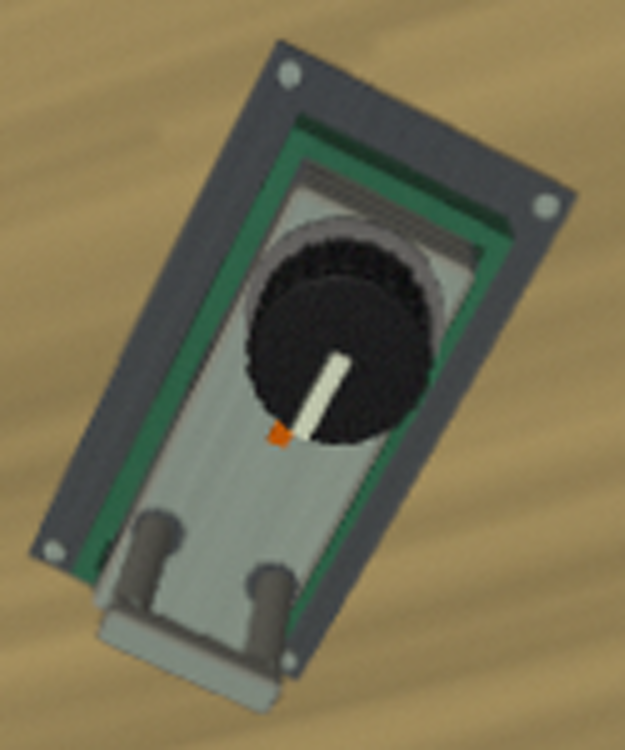

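Run:
```python
from h import *
s=sense()
o=lambda x,y:(175+(x+.5)/5-.5,130+(y+.5)/5-.5)
g=lambda c,z:wz(*o(*c),z,s)
def ang(c1,c2,z):
    a,b=g(c1,z),g(c2,z); return np.degrees(np.arctan2(*(b-a)[1::-1]))
print('line',ang((341,355),(301,436),82),'plateL',ang((279,40),(30,555),5),'plateR',ang((578,195),(298,680),5))
print('caseL',ang((300,185),(100,595),49), 'caseR', ang((472,270),(290,625),49),'bar',ang((105,625),(275,700),99))
print('bar ctr',g((188,665),99),g((98,635),99),g((268,712),99),'linein',g((341,355),82),'mark',g((280,435),49))
A=[g(c,5)[:2] for c in((279,40),(578,195),(298,680),(30,555))]; c=np.mean(A,0); print(c)
```

```text
line -42.82840774313271 plateL -44.71282540278623 plateR -44.87516623752824
caseL -44.05744200169024 caseR -42.67370045073685 bar 46.19265829509954
bar ctr [573.64257729  87.25389946  99.        ] [561.61270008  71.30714559  99.        ] [589.46389804  99.62387024  99.        ] linein [522.66885117 137.1603848   82.        ] mark [547.71008002 112.76753597  49.        ]
[551.05490859 110.10661818]
```

The line now stands within about 2° of the lock's axis, so the dial is home at the mark. The bar's middle is at about (574.5, 86.5). I move over the shackle with the jaws along the lock's y and partly closed, so they clear the dial.

```bash
python3 -m crank '{"dp":[[0.9,-0.9,0],[0.9,-0.9,0],[0.9,-0.9,0],[0.9,-0.9,0],[0.9,-0.9,-1],[0.9,-0.9,-1],[0.8,-0.8,-2],[0.8,-0.8,-2],[0,0,0],[0,0,0]],"delta_rot":[[0,0,7.7],[0,0,7.7],[0,0,7.7],[0,0,7.7],[0,0,7.7],[0,0,7.7],[0,0,7.7],[0,0,7.6],[0,0,0],[0,0,0]],"claw":[150,150,150,150,150,150,150,150,150,150]}'
python3 - <<'E'
from h import *
s=sense(); r=R.from_quat(s['ee_rot'][[1,2,3,0]]).as_matrix(); print(s['eef_pos'],'jaw',np.degrees(np.arctan2(r[1,1],r[0,1])),s['grip_width']*85)
p,d=capture('wrist'); save('w6.png',p,1.5); np.save('w6.npy',p)
print([(np.round(x['centre'],1).tolist(),round(float(x['p']),2),wz(*x['centre'],94.5,s).round(1).tolist()) for x in pinpoint('wrist','shackle_grip')])
E
```

```text
time_s: 7.9
eef_pos: [574.3, 86.1, 165.3]
ee_rot: [-0.0, -0.376, 0.927, 0.0]
force: [1.1, 0.6, 0.7]
grip_width: 0.411
[574.32201496  86.12594984 165.27953766] jaw 134.18990819542685 34.951581777317486
[([257.1, 205.3], 0.61, [575.0, 89.3, 94.5]), ([136.4, 59.7], 0.59, [555.9, -54.0, 94.5])]
```

View pics/w6.png

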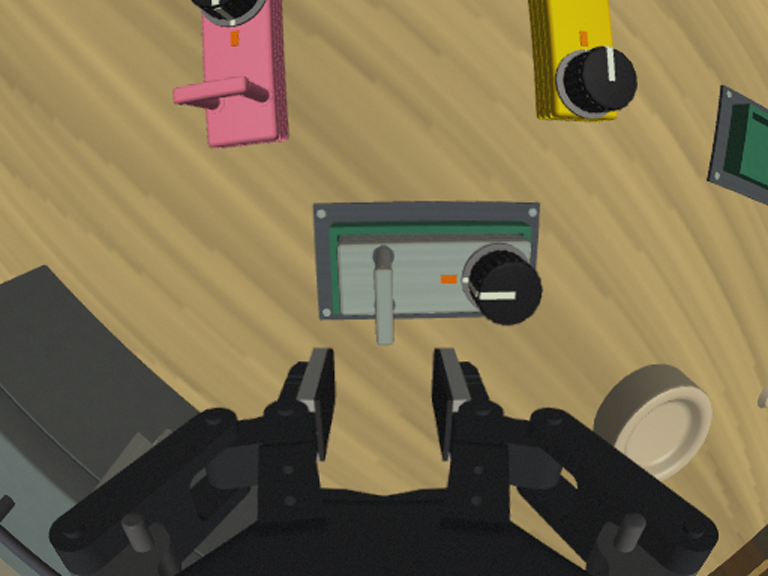

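The bar, at columns 375 to 394, is centred between the jaws at about 384, and the dial line points at the mark. Descending.

```bash
python3 -m crank '{"dp":[[0.1,0.1,-3],[0,0,-3],[0,0,-2],[0,0,-1],[0,0,0],[0,0,0]],"delta_rot":[[0,0,0.8],[0,0,0],[0,0,0],[0,0,0],[0,0,0],[0,0,0]],"claw":[150,150,150,150,150,150]}'
python3 - <<'E'
from h import *
s=sense(); print(s['eef_pos'],s['force'])
p,d=capture('wrist'); save('w7.png',p,1.5)
p,d=capture('scene'); save('s7.png',p[130:260,170:360],4)
E
```

```text
time_s: 8.6
eef_pos: [576.1, 87.2, 76.7]
ee_rot: [0.001, -0.384, 0.923, -0.0]
force: [0.5, -0.5, 0.4]
grip_width: 0.412
[576.12761314  87.23493946  76.66966267] [ 0.45916961 -0.49880631  0.37134603]
```

View pics/w7.png

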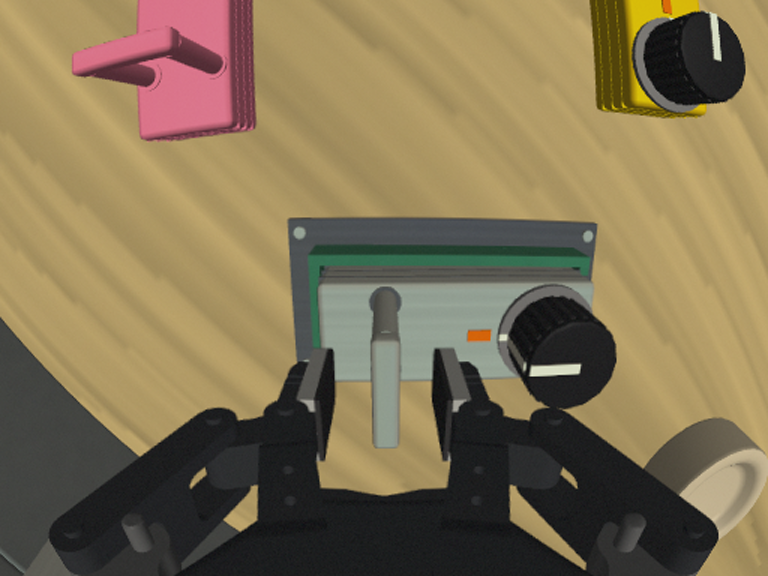

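View pics/s7.png

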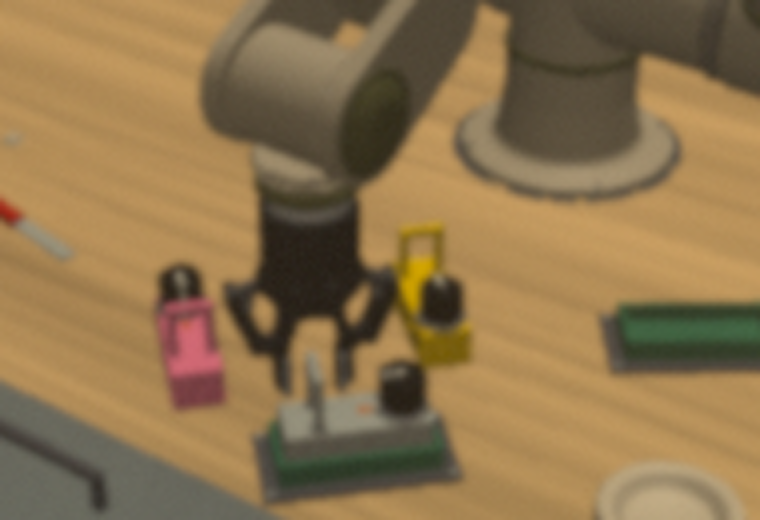

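The bar lies between the pads in both views, so I close and then pull gently.

```bash
python3 -m crank '{"dp":[[0,0,0],[0,0,0],[0,0,0],[0,0,0],[0,0,0],[0,0,0],[0,0,0]],"delta_rot":[[0,0,0],[0,0,0],[0,0,0],[0,0,0],[0,0,0],[0,0,0],[0,0,0]],"claw":[255,255,255,255,255,255,255]}' 70
python3 - <<'E'
from h import *
s=sense(); print(s['force'],s['wrist_torque'],s['grip_width']*85)
p,d=capture('wrist'); save('w8.png',p,1.5)
E
```

```text
time_s: 9.4
eef_pos: [575.6, 87.4, 76.0]
ee_rot: [0.0, -0.384, 0.923, -0.0]
force: [-1.9, 1.9, 6.2]
grip_width: 0.091
[-1.88774123  1.94420318  6.23057514] [ 0.23098954  0.32342829 -0.01382552] 7.708346114462568
```

View pics/w8.png

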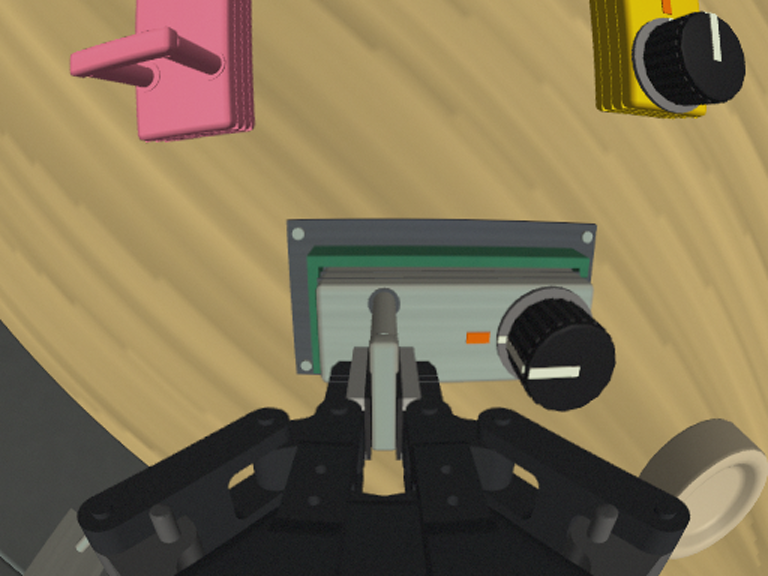

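Gripped at about 8 mm. Pulling the shackle up 18 mm while watching the force.

```bash
python3 -m crank '{"dp":[[0,0,0.1],[0,0,0.2],[0,0,0.2],[0,0,0.2]],"delta_rot":[[0,0,0],[0,0,0],[0,0,0],[0,0,0]],"claw":[255,255,255,255]}'
python3 -m crank '{"dp":[[0,0,0.3],[0,0,0.3],[0,0,0.3],[0,0,0.2],[0,0,0]],"delta_rot":[[0,0,0],[0,0,0],[0,0,0],[0,0,0],[0,0,0]],"claw":[255,255,255,255,255]}'
python3 - <<'E'
from h import *
s=sense(); print(s['force'],s['wrist_torque'],s['grip_width']*85)
p,d=capture('wrist'); save('w9.png',p,1.5)
E
```

```text
time_s: 9.85
eef_pos: [575.4, 87.2, 82.3]
ee_rot: [-0.0, -0.384, 0.923, 0.0]
force: [0.1, 0.3, -0.6]
grip_width: 0.09
time_s: 10.35
eef_pos: [575.6, 87.2, 93.7]
ee_rot: [0.0, -0.384, 0.923, -0.0]
force: [-0.2, 1.8, 0.5]
grip_width: 0.09
[-0.19061833  1.77799215  0.54725387] [0.230856   0.00830035 0.07745394] 7.66414497125085
```

View pics/w9.png

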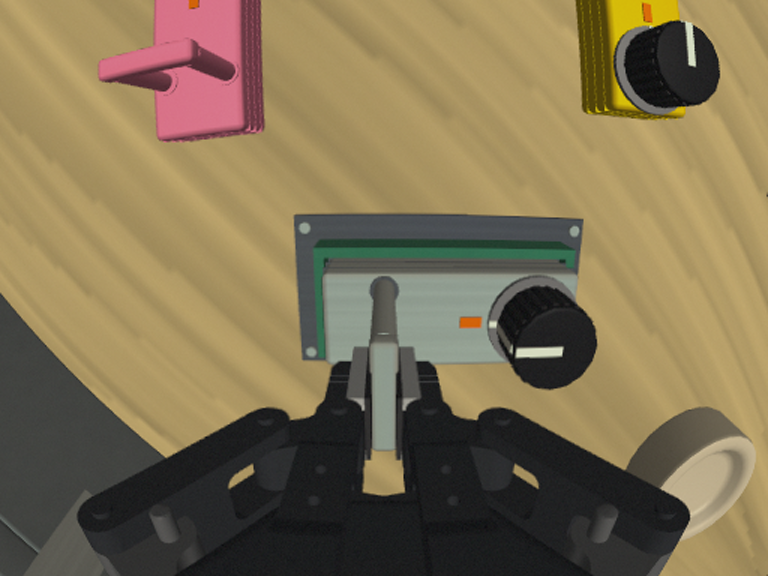

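The case stayed in the holder with no load on the wrist, so the shackle is sliding out. Next I pull it the rest of the way and lift the lock straight out.

```bash
python3 -m crank '{"dp":[[0,0,0.2],[0,0,0.2],[0,0,0.3],[0,0,0.4],[0,0,0.5],[0,0,0.6],[0,0,0.8],[0,0,1],[0,0,1],[0,0,1]],"delta_rot":[[0,0,0],[0,0,0],[0,0,0],[0,0,0],[0,0,0],[0,0,0],[0,0,0],[0,0,0],[0,0,0],[0,0,0]],"claw":[255,255,255,255,255,255,255,255,255,255]}'
python3 -m crank '{"dp":[[0,0,1],[0,0,1],[0,0,1],[0,0,0.7],[0,0,0.4],[0,0,0.2],[0,0,0],[0,0,0],[0,0,0],[0,0,0]],"delta_rot":[[0,0,0],[0,0,0],[0,0,0],[0,0,0],[0,0,0],[0,0,0],[0,0,0],[0,0,0],[0,0,0],[0,0,0]],"claw":[255,255,255,255,255,255,255,255,255,255]}'
python3 - <<'E'
from h import *
s=sense(); print(s['force'],s['wrist_torque'],s['grip_width']*85,abs(s['dq']).max())
p,d=capture('wrist'); save('w10.png',p,1.5)
p,d=capture('scene'); save('s10.png',p[110:260,170:360],4)
E
```

```text
time_s: 11.4
eef_pos: [575.5, 87.1, 154.4]
ee_rot: [0.0, -0.384, 0.923, -0.0]
force: [-0.3, -0.1, -5.9]
grip_width: 0.09
time_s: 12.4
eef_pos: [575.4, 87.1, 196.0]
ee_rot: [-0.0, -0.384, 0.923, 0.0]
force: [0.6, 0.8, -5.0]
grip_width: 0.085
[ 0.59027476  0.84705266 -4.99492454] [-0.02276162 -0.00556096 -0.01959273] 7.261363149017205 0.0016714996626083479
```

View pics/w10.png

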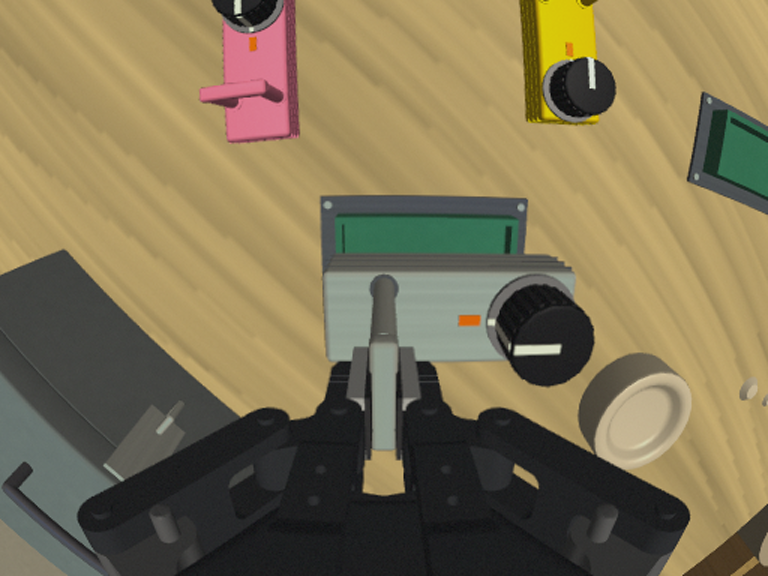

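View pics/s10.png

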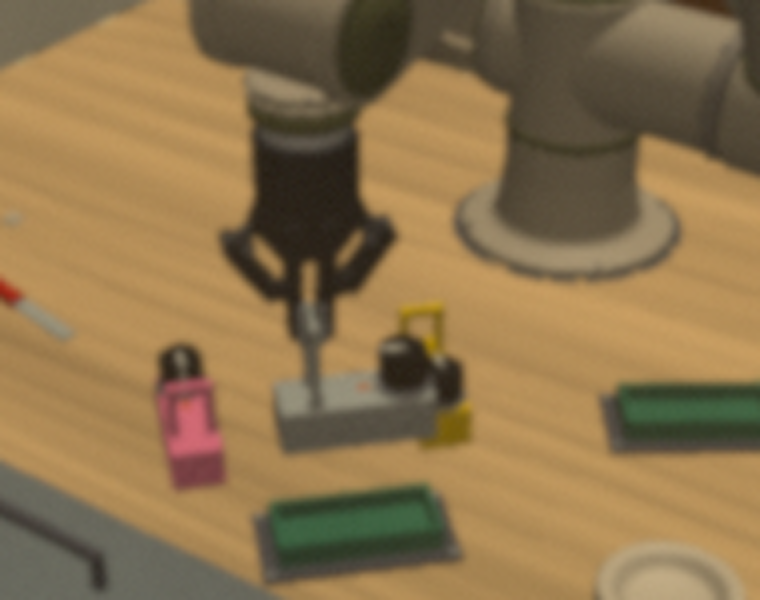

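The lock hangs level and clear above the empty holder with the shackle out, and the wrist reads about 5 N, which matches its weight. The arm is still, so I hand it in.

```bash
python3 -m crank '{"dp":[[0,0,0],[0,0,0]],"delta_rot":[[0,0,0],[0,0,0]],"claw":[255,255]}'
python3 - <<'E'
from h import *
print(finish_job())
E
```

```text
time_s: 12.7
eef_pos: [575.5, 87.1, 196.3]
ee_rot: [-0.0, -0.384, 0.923, -0.0]
force: [0.5, -0.6, -4.7]
grip_width: 0.087
the job is handed in; nothing more can be done
None
```

The lock is open and I handed the job in at about 12.7 s, with the gripper still holding it by the shackle. `finish_job` reports no verdict.

I turned the dial +60° in the holder, let it click home, pulled the shackle out and lifted the lock straight up.

**What the last checks showed:**
- **Dial:** before the pull, the white line measured within about 2° of the lock's axis, and the wrist pictures show it pointing at the orange mark.
- **Shackle:** during the first 18 mm of the pull the case stayed in the holder and the wrist felt almost no load, so the shackle was sliding and not lifting the lock.
- **Lift:** the tool rose 120 mm in all. Less 20 mm of shackle travel, that puts the lock about 100 mm above where it stood. I worked this out from the tool height and did not measure it on the lock.
- **Hold:** the last pictures show the lock level above the empty holder. The wrist carried about 5 N, the arm was still, and the grip was closed on the bar.
- **Bystanders:** I never went near the mould, the tub or the knife, though I did not measure their positions again at the end.

**Small disagreements:**
- Camera estimates of the dial and shackle positions differed by 2 to 4 mm.
- The start angle of the dial measured -56°, though the clicks put it at -60°.
- The gripper opening read 7 to 8 mm on the 9 mm bar.

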